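# Run the steel balls into the feed channel at the printing bench

### The arm

A 6-joint arm with a two-finger parallel gripper is mounted at the origin on the work surface. World frame = base frame: x ahead of the robot, y to its left, z up, the work surface at z = 0. Lengths are in m, angles in rad, forces in N, time in s.
With the tool pointing down it reaches from about 0.225 to 0.875 m from the base axis. Payload 3.4 kg.
Tool frame: the origin (TCP) lies between the finger pads; the fingertips stand 25 mm ahead of it and the grasp point (between the pads) lies 6 mm ahead of it (manip.tips_ahead is the distance from the TCP to the fingertips, in m); z points along the fingers, x is the direction in which the jaws open and shut, and the axes are right-handed (so a half turn about z gives the same grasp; the last joint's range is limited). The gripper opens to 85 mm and grips with 20 to 120 N. Pads are 22 mm wide; open, the fingers measure 114 mm over their backs; the gripper's body (76 mm by 85 mm) begins 54 mm behind the grasp point. The pads swing forward as they close: fully open they stand 13 mm farther back than shut.
Start: joints at [-1.388, 0.276, 1.505, -0, 1.361, -0.121], TCP at [0.172, -0.549, 0.256] pointing down, gripper open.
Joint ranges: [-2.89, 2.89], [-0.75, 2.08], [0.22, 2.7], [-1.18, 4.32], [0.11, 2.71], [-2.7, 2.7]. Speed limits (rad/s): [2.57, 2.57, 3.14, 3.14, 3.14, 3.14].

### API

Orientations are given as a unit quaternion [w, x, y, z].
In Python, from rig import manip gives the robot as it stands. The module is installed in compiled form; this text tells all that it offers.
- The arm moves only by the tool send_rows, never from a script. Its argument "plan" is a list of rows, each an object with "linear": the shift along the tool's x, y, z in m, a list of three; "delta_rot": the turn, a rotation vector about the tool's x, y, z in degrees, a list of three; "fingers": the finger opening in m, from 0 to 0.0854. A call has 1 to 12 rows; each row shifts and turns the pose as measured when the row begins, along the tool's axes as they then stand; what a row does not reach is not made up. A row lasts 1/12 s, in which the tool goes at most 41.7 mm and 7.16 degrees, less where a joint would pass 70% of its speed; a pose out of reach is approached as far as the arm can. A call with a gripper value outside its range is refused whole. The fingers move at their own pace and stop on an object; "force" is the grip in N (left out, the last holds). Time passes only in rows, so rows that do not move let the fingers close. It gives the time, the measured TCP pose, the force and the opening at its end, in the units of the state.
- manip.get_state(): the state, without advancing time (a new reading comes with each control period).
- manip.get_image(name): name is "side" or "top" or "wrist"; returns the picture (480x640x3 uint8, red, green, blue); there is no depth.
- manip.camera_info(name): a dict with "K" (3x3 intrinsics, pixels), "rvec" (rotation vector, rad) and "tvec" (3), from world to camera coordinates, as OpenCV has them. Camera axes: x right, y down, z forward; pixel columns grow to the right and rows downward; lengths in m; the calibration is good to about 2 mm. A picture is of the moment at which its call begins: read the wrist's pose just before it. camera_info takes no time and is no camera call; for the wrist camera it gives the pose at the moment of the call.
- manip.sign_off(): hands the job in, once; it reports no verdict.
Trained networks look in the newest picture that a camera, given by its name, has taken for a name from the list of things; names that differ only in an ending like _2 or _b are one class to them, and where a whole thing is asked for, a point or a joint stands for the part that bears it (a point fixed in the world has none). Each returns a list of dicts, best first, with "p" (0 to 1); they miss things now and then, are a little off and sometimes report something else, mostly with a low value. They report only what shows in the picture. A call takes as long as a camera call.
- manip.find_in(thing, camera): "extent" ([left, top, right, bottom] in pixels, round what is visible of it).
- manip.masks_of(thing, camera): "pixels" (480x640 bool, what is visible of it) and "extent" ([left, top, right, bottom] in pixels, round what is visible of it).
The state is a dict: "clock": time; "qpos": joint angles; "qd": joint speeds; "effort": joint torques, N m; "position": TCP position; "ee_rot": TCP orientation; "contact_force": force on the tool from outside, world axes, zero at the start; "moment": the same for the moment, N m; "width": finger opening in m.
Only numpy, scipy, OpenCV 4.12 (cv2) and the standard library are available. Lean on these libraries where they do the work, as an engineer would, in place of code of your own. Each camera call takes 0.05 s, during which the arm holds its last target. There are 200 camera calls.

### The job

Two tipping feeders stand on the bench. Take the one with the steel balls by its tray handle, tip the tray up so that all three balls run along the guide rail into the grooved channel, then let the tray back down onto its rest and let go. Leave the tray with the flat ring bearings as it is.

Things in the scene. Friction and masses are not known exactly. Their poses are not given: they have to be found in the camera images.
- ball_feeder: feeder with the steel balls: plywood base 280 x 110 mm, black tray hinged on it, aluminium channel beyond the hinge. Origin on the bench under the middle of the hinge line; x points from handle to channel, y along the hinge, z up. Hinge line 60 mm above the bench at x = 0; tray from x = -131 mm to 0, 96 mm wide. A like feeder holding flat ring bearings stands beside it, on either side
- ball_channel (a point): middle of the mouth of the ball feeder's V-groove channel, on the hinge line, 60 mm above the bench, 30 mm to the -y side of the feeder's middle; axes as the feeder. The channel is about 29 mm wide, runs 125 mm along +x to a closed end, falls gently and holds the three balls in single file. A slanting rail in the tray guides them to it
- ball_tray_handle (a point): grip point on the ball tray's handle, mid-thickness: a level black bar, 14 mm wide and 14 mm high, sticking out 95 mm from the tray's rear wall along the feeder's x. The point is 185 mm behind the hinge line, 54 mm from the rear wall and, tray down, 68 mm above the bench; free space around it. Axes turn with the tray, equal to the feeder's when down
- ball_tray (a joint): tipping angle of the ball tray, rad: 0 = down on its rest (floor slopes 0.09 rad back to the handle), grows as the handle is lifted, stop at 0.6. Floor level at 0.09; at 0.3 to 0.45 the balls run out within 2 s. Damped hinge: lifting slowly takes about 3 N at the handle; let go, the tray sinks softly to 0 by its own weight (0.3 kg) in about 1 s
- bearing_tray (a joint): tipping angle of the other feeder's tray (the one with three flat ring bearings, 22 mm across and 7 mm high), in rad, 0 = down on its rest; to be left alone
- ball0_center (a point): centre of one of the three steel balls, 22 mm in diameter, about 43 g each; at the start they rest side by side in the tray of the ball feeder, against its rear wall, free to roll
- ball1_center (a point): centre of another of the three steel balls, 22 mm in diameter, about 43 g each; at the start they rest side by side in the tray of the ball feeder, against its rear wall, free to roll
- ball2_center (a point): centre of the last of the three steel balls, 22 mm in diameter, about 43 g each; at the start they rest side by side in the tray of the ball feeder, against its rear wall, free to roll

How it is judged:
By the outcome, as a careful person would: the job done as asked, in the order asked, and still so for the second after the job is handed in, with the robot touching nothing.
It also fails if it takes over 42 s, if anything falls off the work surface, if the arm or the gripper's body presses on something with over 40 N, if the wrist force passes 120 N, or if a joint passes its speed limit or range.

## Working session

There is one attempt and no reset: what is moved stays moved. The work goes in short steps, Python scripts to look and compute and a tool call to move; the robot and the scene stay as the last step left them, time stands still between calls to the robot, and variables do not carry over. Pictures are saved under pics/ and viewed, about 8 in all and at most 12, crops included, and the job is handed in when it is done.

Besides the shell and the picture viewer there is one more tool, called after ">>>" by a JSON object that holds its "api" and its "payload". send_rows: Moves the arm, as the interface text tells. Its arguments: {"type":"object","properties":{"plan":{"type":"array","items":{"type":"object","properties":{"linear":{"type":"array","items":{"type":"number"}},"delta_rot":{"type":"array","items":{"type":"number"}},"fingers":{"type":"number"}}}},"force":{"type":"number"}},"required":["plan"]}

```bash
mkdir -p pics; python3 - <<'E'
from rig import manip
import cv2,numpy as np
s=manip.get_state();print({k:np.round(v,3).tolist() for k,v in s.items()})
for c in("top","side"):
    im=manip.get_image(c);cv2.imwrite(f"pics/{c}0.png",im[:,:,::-1])
    ci=manip.camera_info(c);print(c,ci)
    for t in("ball_feeder","ball_tray_handle","ball_tray","ball_channel","ball0_center","bearing_tray"):
        print(t,[(round(d['p'],2),np.round(d['extent']).tolist()) for d in manip.find_in(t,c)][:4])
E
```

```text
{'clock': 0.0, 'qpos': [-1.388, 0.277, 1.506, 0.0, 1.361, -0.121], 'qd': [0.002, -0.001, -0.001, 0.002, 0.001, 0.001], 'effort': [0.0, -41.677, -24.58, 0.0, 0.011, 0.0], 'position': [0.172, -0.548, 0.255], 'ee_rot': [-0.001, 0.806, -0.592, -0.001], 'contact_force': [0.439, -0.285, -0.477], 'moment': [0.055, -0.041, -0.017], 'width': 0.085}
top {'K': array([[590.56824005,   0.        , 323.11155435],
       [  0.        , 590.56824005, 239.52786355],
       [  0.        ,   0.        ,   1.        ]]), 'rvec': array([ 2.12756099, -2.13434745,  0.19249359]), 'tvec': array([-0.02564797,  0.59716677,  0.84220903])}
ball_feeder [(0.83, [142.0, 85.0, 261.0, 314.0])]
ball_tray_handle [(0.56, [142.0, 154.0, 232.0, 311.0]), (0.4, [189.0, 233.0, 203.0, 251.0])]
ball_tray [(0.57, [154.0, 224.0, 166.0, 239.0])]
ball_channel [(0.67, [143.0, 88.0, 261.0, 312.0])]
ball0_center [(0.63, [190.0, 236.0, 203.0, 249.0])]
bearing_tray [(0.56, [378.0, 159.0, 456.0, 315.0])]
side {'K': array([[547.66160391,   0.        , 324.35291433],
       [  0.        , 547.66160391, 233.1378049 ],
       [  0.        ,   0.        ,   1.        ]]), 'rvec': array([ 0.33696173, -2.67218887,  1.3388577 ]), 'tvec': array([0.56922411, 0.16176602, 0.90739012])}
ball_feeder [(0.67, [144.0, 257.0, 350.0, 379.0])]
ball_tray_handle [(0.63, [209.0, 274.0, 354.0, 354.0])]
ball_tray [(0.76, [208.0, 274.0, 351.0, 356.0])]
ball_channel [(0.56, [142.0, 258.0, 351.0, 378.0])]
ball0_center [(0.59, [287.0, 306.0, 301.0, 318.0]), (0.18, [144.0, 255.0, 350.0, 380.0])]
bearing_tray [(0.91, [290.0, 175.0, 397.0, 219.0]), (0.37, [208.0, 275.0, 354.0, 348.0])]
```

View pics/top0.png

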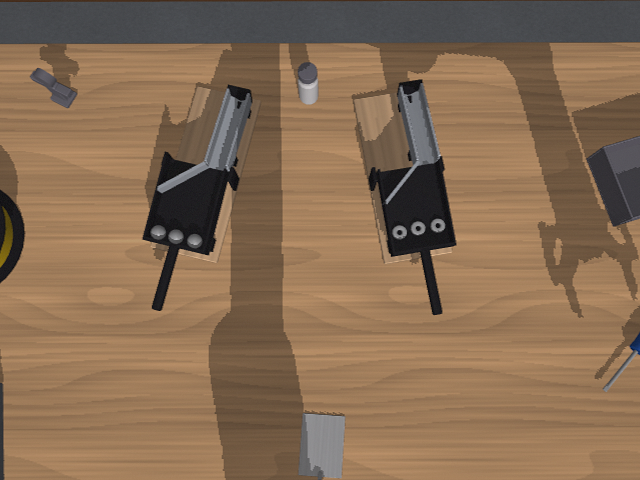

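View pics/side0.png

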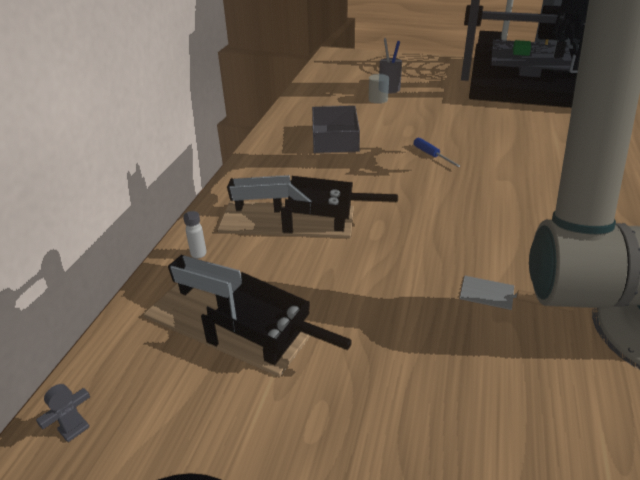

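The ball feeder is the left one in the top view, with its handle running from (175,250) to its end at (157,310) and its channel ending at about (239,88). The ring-bearing feeder is on the right. The side view agrees. Next I'll fit the ball feeder's pose.

```bash
cat >h.py <<'E'
import numpy as np,cv2
from rig import manip
from scipy.optimize import least_squares
def proj(c,P):
    i=manip.camera_info(c);return cv2.projectPoints(np.array(P,float).reshape(-1,1,3),i['rvec'],i['tvec'],i['K'],None)[0][:,0]
def F(p,L):
    L=np.array(L,float);c,s=np.cos(p[2]),np.sin(p[2])
    return np.c_[p[0]+c*L[:,0]-s*L[:,1],p[1]+s*L[:,0]+c*L[:,1],L[:,2]]
E
python3 - <<'E'
from h import *
# local pts & pixels: handle end top, handle root top, handle end (side)
obs=[("top",[-.226,0,.075],(157,310)),("top",[-.131,0,.075],(175,250)),("side",[-.226,0,.068],(349,343)),("side",[-.131,0,.075],(305,323)),("top",[.125,-.03,.06],(239,90))]
f=lambda p:np.concatenate([proj(c,F(p,[l]))[0]-u for c,l,u in obs])
r=least_squares(f,[.6,.2,-.3],loss='soft_l1',f_scale=2);print(r.x,np.round(r.fun.reshape(-1,2),1))
p=r.x
print("grip",F(p,[[-.185,0,.068]]))
for c in("top","side"):
    im=cv2.imread(f"pics/{c}0.png")
    L=[[-.226,0,.075],[-.185,0,.075],[-.131,0,.075],[0,0,.06],[0,-.03,.06],[.125,-.03,.055],[-.14,.055,0],[-.14,-.055,0],[.14,.055,0],[.14,-.055,0],[0,.048,.06],[0,-.048,.06]]
    q=proj(c,F(p,L));print(np.round(q).tolist())
    for x,y in q: cv2.circle(im,(int(x*1),int(y)),1,(0,0,255),-1)
    a=im[70:330,110:290] if c=="top" else im[230:400,130:370]
    cv2.imwrite(f"pics/{c}1.png",cv2.resize(a,None,fx=2.2,fy=2.2))
a=cv2.imread("pics/top1.png");b=cv2.imread("pics/side1.png")[:, :400]
b=cv2.imread("pics/side1.png");b=cv2.resize(b,(400,283));h=max(a.shape[0],283)
o=np.zeros((h,a.shape[1]+400,3),np.uint8);o[:a.shape[0],:a.shape[1]]=a;o[:283,a.shape[1]:]=b;cv2.imwrite("pics/both.png",o)
E
```

```text
[ 0.70991187  0.16182079 -0.22770646] [[ 0.1  0.4]
 [-0.5 -2.8]
 [ 2.4  0.3]
 [-9.3 -4. ]
 [-0.4  6.1]]
grip [[0.52968733 0.20358339 0.068     ]]
[[157.0, 310.0], [165.0, 283.0], [175.0, 247.0], [200.0, 167.0], [218.0, 171.0], [239.0, 97.0], [151.0, 253.0], [218.0, 268.0], [197.0, 92.0], [260.0, 106.0], [169.0, 160.0], [230.0, 173.0]]
[[351.0, 340.0], [327.0, 331.0], [296.0, 319.0], [227.0, 299.0], [238.0, 288.0], [181.0, 269.0], [285.0, 378.0], [319.0, 331.0], [147.0, 319.0], [188.0, 281.0], [209.0, 318.0], [244.0, 282.0]]
```

View pics/both.png

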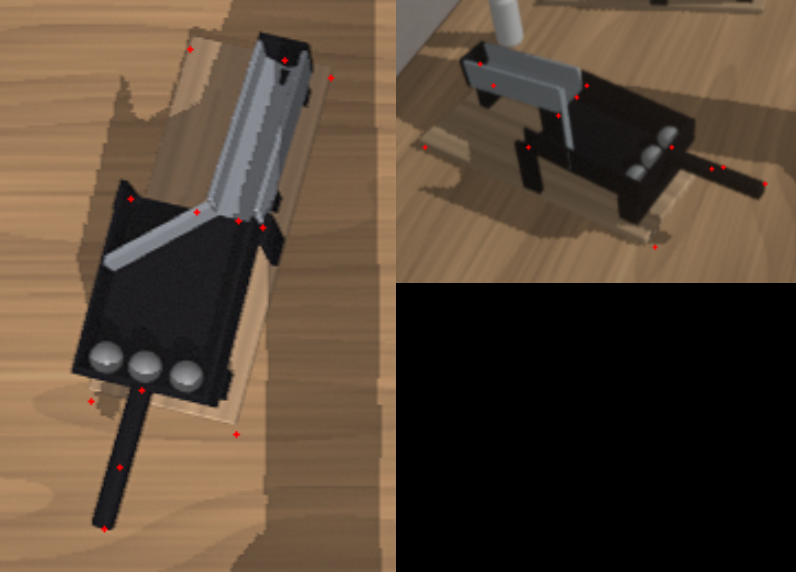

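```bash
python3 - <<'E'
from h import *
obs=[("top",[-.226,0,.075],(157,309.5)),("side",[-.226,0,.068],(349.5,343)),("top",[.14,.055,.006],(196.4,84)),("top",[.14,-.055,.006],(260.9,100.9)),("top",[-.14,-.055,.006],(217,262.5)),("top",[-.131,0,.075],(175,249)),
("top",[0,-.048,.06],(229,172))]
b=[0,0,1,1,1,0,0]
def f(q):
    return np.concatenate([proj(c,F(q[:3],[np.array(l)+[q[3]*k,0,0]]))[0]-u for (c,l,u),k in zip(obs,b)])
r=least_squares(f,[.7,.16,-.25,0],loss='soft_l1',f_scale=2);print(r.x,np.round(r.fun.reshape(-1,2),1))
p=r.x
g=F(p,[[-.185,0,.068]])[0];print("grip",g)
# wanted orientation: tool z down, jaw x along feeder y
from scipy.spatial.transform import Rotation as R
s=manip.get_state();q=s['ee_rot'];Rc=R.from_quat(q,scalar_first=True)
for sg in(1,-1):
    x=sg*np.array([-np.sin(p[2]),np.cos(p[2]),0]);z=np.array([0,0,-1.]);W=R.from_matrix(np.c_[x,np.cross(z,x),z])
    print(sg,np.rad2deg((Rc.inv()*W).as_rotvec()))
print(Rc.as_matrix().round(3), Rc.inv().apply(g+[0,0,.1]-s['position']))
E
```

```text
[ 0.71129203  0.16240564 -0.22780972  0.00695065] [[-0.3 -0. ]
 [ 0.9  0.5]
 [ 0.3  2. ]
 [-0.4 -1. ]
 [ 1.  -0.2]
 [-0.8 -2.7]
 [ 0.5  0.6]]
grip [0.5310718  0.20418684 0.068     ]
1 [ 1.18369181e-02  2.65993421e-04 -1.49539601e+02]
-1 [ 1.99006075e-04 -8.85592813e-03  3.04603986e+01]
[[ 0.299 -0.954  0.   ]
 [-0.954 -0.299 -0.   ]
 [ 0.     0.    -1.   ]] [-0.61100852 -0.56787726  0.08823469]
```

>>> {"api": "send_rows", "payload": {"plan": [{"linear": [-0.0278,-0.0258,0]},{"linear": [-0.0278,-0.0258,0]},{"linear": [-0.0278,-0.0258,0]},{"linear": [-0.0278,-0.0258,0]},{"linear": [-0.0278,-0.0258,0]},{"linear": [-0.0278,-0.0258,0]},{"linear": [-0.0278,-0.0258,0]},{"linear": [-0.0278,-0.0258,0]},{"linear": [-0.0278,-0.0258,0]},{"linear": [-0.0278,-0.0258,0]},{"linear": [-0.0278,-0.0258,0]},{"linear": [-0.0278,-0.0258,0]}]}}

```text
$.plan[0]: bad value
```

>>> {"api": "send_rows", "payload": {"plan": [{"linear": [-0.0278,-0.0258,0]},{"linear": [-0.0278,-0.0258,0]},{"linear": [-0.0278,-0.0258,0]},{"linear": [-0.0278,-0.0258,0]},{"linear": [-0.0278,-0.0258,0]},{"linear": [-0.0278,-0.0258,0]},{"linear": [-0.0278,-0.0258,0]},{"linear": [-0.0278,-0.0258,0]},{"linear": [-0.0278,-0.0258,0]},{"linear": [-0.0278,-0.0258,0]}]}}

```text
$.plan[0]: bad value
```

>>> {"api": "send_rows", "payload": {"plan": [{"delta_rot": [0,0,-7.15]},{"delta_rot": [0,0,-7.15]},{"delta_rot": [0,0,-7.15]},{"delta_rot": [0,0,-7.15]},{"delta_rot": [0,0,-7.15]},{"delta_rot": [0,0,-7.15]},{"delta_rot": [0,0,-7.15]},{"delta_rot": [0,0,-7.15]},{"delta_rot": [0,0,-7.15]},{"delta_rot": [0,0,-7.15]},{"delta_rot": [0,0,-7.15]},{"delta_rot": [0,0,-7.15]}]}}

```text
$.plan[0]: bad value
```

>>> {"api": "send_rows", "payload": {"plan": [{"delta_rot": [0,0,-7.15]},{"delta_rot": [0,0,-7.15]},{"delta_rot": [0,0,-7.15]},{"delta_rot": [0,0,-7.15]},{"delta_rot": [0,0,-7.15]},{"delta_rot": [0,0,-7.15]},{"delta_rot": [0,0,-7.15]},{"delta_rot": [0,0,-7.15]},{"delta_rot": [0,0,-6.5]}]}}

```text
$.plan[0]: bad value
```

>>> {"api": "send_rows", "payload": {"plan": [{"linear": [-0.0278,-0.0258,0],"delta_rot": [0,0,0],"fingers": 0.06},{"linear": [-0.0278,-0.0258,0],"delta_rot": [0,0,0],"fingers": 0.06},{"linear": [-0.0278,-0.0258,0],"delta_rot": [0,0,0],"fingers": 0.06},{"linear": [-0.0278,-0.0258,0],"delta_rot": [0,0,0],"fingers": 0.06},{"linear": [-0.0278,-0.0258,0],"delta_rot": [0,0,0],"fingers": 0.06},{"linear": [-0.0278,-0.0258,0],"delta_rot": [0,0,0],"fingers": 0.06},{"linear": [-0.0278,-0.0258,0],"delta_rot": [0,0,0],"fingers": 0.06},{"linear": [-0.0278,-0.0258,0],"delta_rot": [0,0,0],"fingers": 0.06},{"linear": [-0.0278,-0.0258,0],"delta_rot": [0,0,0],"fingers": 0.06},{"linear": [-0.0278,-0.0258,0],"delta_rot": [0,0,0],"fingers": 0.06},{"linear": [-0.0278,-0.0258,0],"delta_rot": [0,0,0],"fingers": 0.06},{"linear": [-0.0278,-0.0258,0],"delta_rot": [0,0,0],"fingers": 0.06}]}}

```text
clock: 1.7
position: [0.3732, -0.1304, 0.2542]
ee_rot: [0.002, 0.801, -0.599, 0.005]
contact_force: [0.9, -0.5, -0.1]
width: 0.0595
```

>>> {"api": "send_rows", "payload": {"plan": [{"linear": [-0.027,-0.0258,0],"delta_rot": [0,0,0],"fingers": 0.06},{"linear": [-0.027,-0.0258,0],"delta_rot": [0,0,0],"fingers": 0.06},{"linear": [-0.027,-0.0258,0],"delta_rot": [0,0,0],"fingers": 0.06},{"linear": [-0.027,-0.0258,0],"delta_rot": [0,0,0],"fingers": 0.06},{"linear": [-0.027,-0.0258,0],"delta_rot": [0,0,0],"fingers": 0.06},{"linear": [-0.027,-0.0258,0],"delta_rot": [0,0,0],"fingers": 0.06},{"linear": [-0.027,-0.0258,0],"delta_rot": [0,0,0],"fingers": 0.06},{"linear": [-0.027,-0.0258,0],"delta_rot": [0,0,0],"fingers": 0.06},{"linear": [-0.027,-0.0258,0],"delta_rot": [0,0,0],"fingers": 0.06},{"linear": [-0.02,-0.0258,0],"delta_rot": [0,0,0],"fingers": 0.06}]}}

```text
clock: 2.53
position: [0.5499, 0.2164, 0.2553]
ee_rot: [0.0, 0.803, -0.596, 0.009]
contact_force: [0.5, -0.6, 0.6]
width: 0.0598
```

>>> {"api": "send_rows", "payload": {"plan": [{"linear": [0,0,0],"delta_rot": [0,0,-7.15],"fingers": 0.06},{"linear": [0,0,0],"delta_rot": [0,0,-7.15],"fingers": 0.06},{"linear": [0,0,0],"delta_rot": [0,0,-7.15],"fingers": 0.06},{"linear": [0,0,0],"delta_rot": [0,0,-7.15],"fingers": 0.06},{"linear": [0,0,0],"delta_rot": [0,0,-7.15],"fingers": 0.06},{"linear": [0,0,0],"delta_rot": [0,0,-7.15],"fingers": 0.06},{"linear": [0,0,0],"delta_rot": [0,0,-7.15],"fingers": 0.06},{"linear": [0,0,0],"delta_rot": [0,0,-7.15],"fingers": 0.06},{"linear": [0,0,0],"delta_rot": [0,0,-7.15],"fingers": 0.06},{"linear": [0,0,0],"delta_rot": [0,0,-7.15],"fingers": 0.06},{"linear": [0,0,0],"delta_rot": [0,0,-7.15],"fingers": 0.06},{"linear": [0,0,0],"delta_rot": [0,0,-7.15],"fingers": 0.06}]}}

```text
clock: 3.53
position: [0.5545, 0.2268, 0.2527]
ee_rot: [0.005, 0.994, 0.113, 0.007]
contact_force: [0.2, -0.2, -0.2]
width: 0.0599
```

>>> {"api": "send_rows", "payload": {"plan": [{"linear": [0,0,0],"delta_rot": [0,0,-7.15],"fingers": 0.06},{"linear": [0,0,0],"delta_rot": [0,0,-7.15],"fingers": 0.06},{"linear": [0,0,0],"delta_rot": [0,0,-7.15],"fingers": 0.06},{"linear": [0,0,0],"delta_rot": [0,0,-7.15],"fingers": 0.06},{"linear": [0,0,0],"delta_rot": [0,0,-7.15],"fingers": 0.06},{"linear": [0,0,0],"delta_rot": [0,0,-7.15],"fingers": 0.06},{"linear": [0,0,0],"delta_rot": [0,0,-7.15],"fingers": 0.06},{"linear": [0,0,0],"delta_rot": [0,0,-7.15],"fingers": 0.06},{"linear": [0,0,0],"delta_rot": [0,0,-6.5],"fingers": 0.06}]}}

```text
clock: 4.28
position: [0.5545, 0.2268, 0.2528]
ee_rot: [0.008, 0.782, 0.623, 0.003]
contact_force: [-0.9, 0.2, 0.6]
width: 0.06
```

```bash
cat >>h.py <<'E'
from scipy.spatial.transform import Rotation as R
def rel(p,t,sg=1):
    s=manip.get_state();Rc=R.from_quat(s['ee_rot'],scalar_first=True)
    x=sg*np.array([-np.sin(p[2]),np.cos(p[2]),0]);z=np.array([0,0,-1.]);W=R.from_matrix(np.c_[x,np.cross(z,x),z])
    print(s['clock'],np.round(s['position'],4),"q",np.round(s['qpos'],2),"rot",np.rad2deg((Rc.inv()*W).as_rotvec()).round(2),"lin",Rc.inv().apply(np.array(t)-s['position']).round(4),"f",s['contact_force'].round(1),s['width'])
E
python3 - <<'E'
from h import *
p=[.7113,.1624,-.2278]
rel(p,[.531,.204,.074])
im=manip.get_image("wrist");q=proj("wrist",F(p,[[-.226,0,.075],[-.185,0,.075],[-.131,0,.075]]));print(q)
im=im.copy()
for x,y in q: cv2.circle(im,(int(x),int(y)),3,(255,0,0),-1)
cv2.imwrite("pics/w1.png",im[:,:,::-1])
E
```

```text
4.2833 [0.5545 0.2268 0.2528] q [ 0.28  0.31  1.47 -0.01  1.35 -1.06] rot [0.94 0.24 0.15] lin [-0.0267 -0.0208  0.1786] f [-0.9  0.2  0.6] 0.06004094966510946
[[278.89212217 150.53934522]
 [280.06385606 199.09667028]
 [281.4496822  256.52610129]]
```

View pics/w1.png

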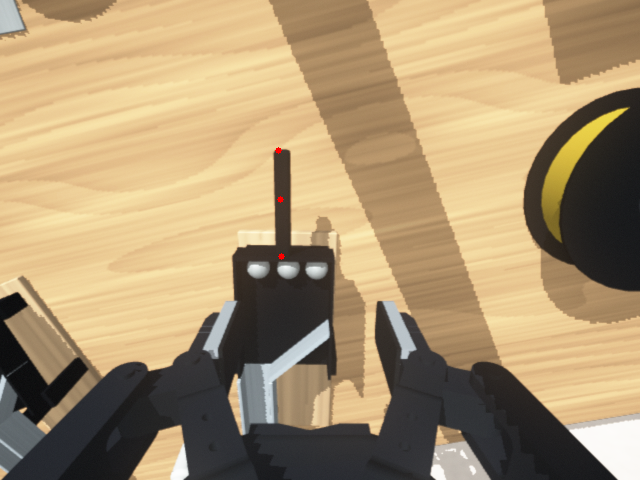

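The wrist view shows the handle from (282,150) to (283,248), about 3 px (3 mm) right of my prediction. I'll add that correction and go down.

>>> {"api": "send_rows", "payload": {"plan": [{"linear": [-0.0122,-0.0104,0.0],"delta_rot": [0.9,0.2,0.1],"fingers": 0.06},{"linear": [-0.0122,-0.0104,0.0],"delta_rot": [0,0,0],"fingers": 0.06},{"linear": [0,0,0.025],"delta_rot": [0,0,0],"fingers": 0.06},{"linear": [0,0,0.025],"delta_rot": [0,0,0],"fingers": 0.06},{"linear": [0,0,0.025],"delta_rot": [0,0,0],"fingers": 0.06},{"linear": [0,0,0.02],"delta_rot": [0,0,0],"fingers": 0.06},{"linear": [0,0,0],"delta_rot": [0,0,0],"fingers": 0.06}]}}

```text
clock: 4.92
position: [0.5302, 0.2075, 0.1575]
ee_rot: [0.002, 0.787, 0.617, 0.004]
contact_force: [-1.3, -0.6, 0.4]
width: 0.06
```

```bash
python3 - <<'E'
from h import *
p=[.7113,.1624,-.2278]
rel(p,[.5315,.2065,.074])
im=manip.get_image("wrist");cv2.imwrite("pics/w2.png",im[:,:,::-1])
print(proj("wrist",F(p,[[-.226,0,.075],[-.185,0,.075],[-.131,0,.075]])))
E
```

```text
4.9167 [0.5302 0.2075 0.1575] q [ 0.25  0.34  1.68 -0.    1.12 -1.08] rot [ 0.45 -0.2  -0.73] lin [-0.0009  0.0008  0.0835] f [-1.3 -0.6  0.4] 0.05997089921150305
[[303.70701687 198.88383414]
 [304.90734219 262.47083097]
 [306.27531919 334.9391424 ]]
```

View pics/w2.png

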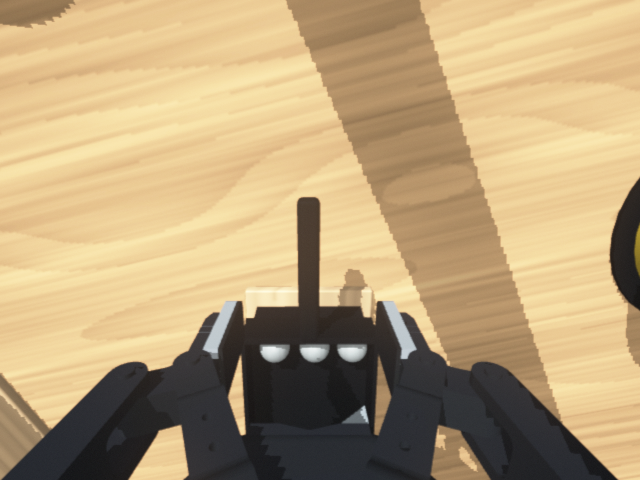

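The handle is centred at x≈308, between the fingers (midpoint ≈309). I'll descend the rest of the way and grip.

>>> {"api": "send_rows", "payload": {"plan": [{"linear": [0,0,0.02],"delta_rot": [0.4,-0.2,-0.7],"fingers": 0.06},{"linear": [0,0,0.02],"delta_rot": [0,0,0],"fingers": 0.06},{"linear": [0,0,0.02],"delta_rot": [0,0,0],"fingers": 0.06},{"linear": [0,0,0.018],"delta_rot": [0,0,0],"fingers": 0.06},{"linear": [0,0,0.006],"delta_rot": [0,0,0],"fingers": 0.06},{"linear": [0,0,0],"delta_rot": [0,0,0],"fingers": 0.06}]}}

```text
clock: 5.47
position: [0.5402, 0.2103, 0.0824]
ee_rot: [0.005, 0.785, 0.619, 0.01]
contact_force: [0.7, 0.7, -0.4]
width: 0.06
```

```bash
python3 - <<'E'
from h import *
rel([.7113,.1624,-.2278],[.5315,.2065,.074])
E
```

```text
5.4667 [0.5402 0.2103 0.0824] q [ 0.25  0.42  1.76 -0.    0.94 -1.08] rot [ 1.12 -0.56 -0.4 ] lin [-0.0058 -0.0078  0.0082] f [ 0.7  0.7 -0.4] 0.059955669082916024
```

>>> {"api": "send_rows", "payload": {"plan": [{"linear": [-0.0058,-0.0078,0.008],"delta_rot": [1.1,-0.5,-0.4],"fingers": 0.06},{"linear": [0,0,0],"delta_rot": [0,0,0],"fingers": 0.06}]}}

```text
clock: 5.63
position: [0.5325, 0.2067, 0.0762]
ee_rot: [0.0, 0.783, 0.622, 0.001]
contact_force: [-0.8, -0.3, -1.2]
width: 0.06
```

```bash
python3 - <<'E'
from h import *
rel([.7113,.1624,-.2278],[.5315,.2065,.074])
E
```

```text
5.6333 [0.5325 0.2067 0.0762] q [ 0.25  0.42  1.77  0.    0.94 -1.1 ] rot [ 0.12 -0.12 -0.  ] lin [-0.0005 -0.0009  0.0022] f [-0.8 -0.3 -1.2] 0.05997723873378366
```

>>> {"api": "send_rows", "payload": {"force": 35, "plan": [{"linear": [-0.0004,-0.0008,0.002],"delta_rot": [0,0,0],"fingers": 0.03},{"linear": [0,0,0],"delta_rot": [0,0,0],"fingers": 0.02},{"linear": [0,0,0],"delta_rot": [0,0,0],"fingers": 0.005},{"linear": [0,0,0],"delta_rot": [0,0,0],"fingers": 0.005},{"linear": [0,0,0],"delta_rot": [0,0,0],"fingers": 0.005},{"linear": [0,0,0],"delta_rot": [0,0,0],"fingers": 0.005}]}}

```text
clock: 6.13
position: [0.5332, 0.2064, 0.0774]
ee_rot: [0.001, 0.783, 0.621, 0.004]
contact_force: [1.1, -0.1, -2.1]
width: 0.0135
```

```bash
python3 - <<'E'
from h import *
rel([.7113,.1624,-.2278],[.5315,.2065,.074])
E
```

```text
6.1333 [0.5332 0.2064 0.0774] q [ 0.25  0.42  1.77  0.    0.94 -1.09] rot [ 0.4  -0.24 -0.11] lin [-0.0003 -0.0017  0.0034] f [ 1.1 -0.1 -2.1] 0.013492293563796552
```

>>> {"api": "send_rows", "payload": {"plan": [{"linear": [0,0.0007,-0.0065],"delta_rot": [2,0,0],"fingers": 0.005},{"linear": [0,0.0007,-0.0065],"delta_rot": [2,0,0],"fingers": 0.005},{"linear": [0,0.0007,-0.0065],"delta_rot": [2,0,0],"fingers": 0.005},{"linear": [0,0.0007,-0.0065],"delta_rot": [2,0,0],"fingers": 0.005},{"linear": [0,0.0007,-0.0065],"delta_rot": [2,0,0],"fingers": 0.005}]}}

```text
clock: 6.55
position: [0.5389, 0.205, 0.1092]
ee_rot: [-0.068, 0.781, 0.619, -0.051]
contact_force: [0.0, 0.3, -2.5]
width: 0.0129
```

```bash
cat >>h.py <<'E'
def ang(p):
    s=manip.get_state();d=s['position']-np.array([p[0],p[1],.06]);f=[d@[np.cos(p[2]),np.sin(p[2]),0],d@[-np.sin(p[2]),np.cos(p[2]),0],d[2]]
    Rc=R.from_quat(s['ee_rot'],scalar_first=True).as_matrix();z=Rc[:,2]
    print("feeder-frame TCP",np.round(f,4),"r",np.hypot(f[0],f[2]).round(4),"theta pos",np.arctan2(f[2],-f[0])-np.arctan2(.0174,.183),"theta tool",np.arctan2(-(z[0]*np.cos(p[2])+z[1]*np.sin(p[2])),-z[2]),s['contact_force'].round(1),s['moment'].round(2),s['clock'])
E
python3 - <<'E'
from h import *
ang([.7113,.1624,-.2278])
E
```

```text
feeder-frame TCP [-0.1775  0.0026  0.0492] r 0.1842 theta pos 0.1754374234312683 theta tool 0.17115632871047798 [ 0.   0.3 -2.5] [-0.12 -0.28 -0.2 ] 6.55
```

>>> {"api": "send_rows", "payload": {"plan": [{"linear": [0,0.0007,-0.0065],"delta_rot": [2,0,0],"fingers": 0.005},{"linear": [0,0.0007,-0.0065],"delta_rot": [2,0,0],"fingers": 0.005},{"linear": [0,0.0007,-0.0065],"delta_rot": [2,0,0],"fingers": 0.005},{"linear": [0,0.0007,-0.0065],"delta_rot": [2,0,0],"fingers": 0.005},{"linear": [0,0.0007,-0.0065],"delta_rot": [2,0,0],"fingers": 0.005},{"linear": [0,0.0007,-0.0065],"delta_rot": [2,0,0],"fingers": 0.005},{"linear": [0,0,0],"delta_rot": [0,0,0],"fingers": 0.005},{"linear": [0,0,0],"delta_rot": [0,0,0],"fingers": 0.005},{"linear": [0,0,0],"delta_rot": [0,0,0],"fingers": 0.005},{"linear": [0,0,0],"delta_rot": [0,0,0],"fingers": 0.005},{"linear": [0,0,0],"delta_rot": [0,0,0],"fingers": 0.005},{"linear": [0,0,0],"delta_rot": [0,0,0],"fingers": 0.005}]}}

```text
clock: 7.55
position: [0.553, 0.2016, 0.1459]
ee_rot: [-0.153, 0.769, 0.609, -0.118]
contact_force: [-0.3, 0.6, 0.0]
width: 0.0132
```

```bash
python3 - <<'E'
from h import *
ang([.7113,.1624,-.2278])
E
```

```text
feeder-frame TCP [-0.1631  0.0025  0.0859] r 0.1843 theta pos 0.3901164235997605 theta tool 0.38901817514252357 [-0.3  0.6  0. ] [-0.09 -0.22 -0.12] 7.55
```

>>> {"api": "send_rows", "payload": {"plan": [{"linear": [0,0,0],"delta_rot": [0,0,0],"fingers": 0.005},{"linear": [0,0,0],"delta_rot": [0,0,0],"fingers": 0.005},{"linear": [0,0,0],"delta_rot": [0,0,0],"fingers": 0.005},{"linear": [0,0,0],"delta_rot": [0,0,0],"fingers": 0.005},{"linear": [0,0,0],"delta_rot": [0,0,0],"fingers": 0.005},{"linear": [0,0,0],"delta_rot": [0,0,0],"fingers": 0.005},{"linear": [0,0,0],"delta_rot": [0,0,0],"fingers": 0.005},{"linear": [0,0,0],"delta_rot": [0,0,0],"fingers": 0.005},{"linear": [0,0,0],"delta_rot": [0,0,0],"fingers": 0.005},{"linear": [0,0,0],"delta_rot": [0,0,0],"fingers": 0.005},{"linear": [0,0,0],"delta_rot": [0,0,0],"fingers": 0.005},{"linear": [0,0,0],"delta_rot": [0,0,0],"fingers": 0.005}]}}

```text
clock: 8.55
position: [0.5529, 0.2017, 0.1457]
ee_rot: [-0.152, 0.769, 0.609, -0.118]
contact_force: [-1.1, 0.5, 0.3]
width: 0.0132
```

>>> {"api": "send_rows", "payload": {"plan": [{"linear": [0,0,0],"delta_rot": [0,0,0],"fingers": 0.005},{"linear": [0,0,0],"delta_rot": [0,0,0],"fingers": 0.005},{"linear": [0,0,0],"delta_rot": [0,0,0],"fingers": 0.005},{"linear": [0,0,0],"delta_rot": [0,0,0],"fingers": 0.005},{"linear": [0,0,0],"delta_rot": [0,0,0],"fingers": 0.005},{"linear": [0,0,0],"delta_rot": [0,0,0],"fingers": 0.005},{"linear": [0,0,0],"delta_rot": [0,0,0],"fingers": 0.005},{"linear": [0,0,0],"delta_rot": [0,0,0],"fingers": 0.005},{"linear": [0,0,0],"delta_rot": [0,0,0],"fingers": 0.005},{"linear": [0,0,0],"delta_rot": [0,0,0],"fingers": 0.005},{"linear": [0,0,0],"delta_rot": [0,0,0],"fingers": 0.005},{"linear": [0,0,0],"delta_rot": [0,0,0],"fingers": 0.005}]}}

```text
clock: 9.55
position: [0.5529, 0.2017, 0.1457]
ee_rot: [-0.152, 0.769, 0.609, -0.118]
contact_force: [-1.5, -0.1, -1.0]
width: 0.013
```

```bash
cat >>h.py <<'E'
def duo(n):
    a=manip.get_image("top")[60:330,100:300];b=manip.get_image("side")[150:400,120:420]
    a=cv2.resize(a,None,fx=1.8,fy=1.8,interpolation=cv2.INTER_CUBIC);b=cv2.resize(b,None,fx=1.4,fy=1.4)
    o=np.zeros((486,780,3),np.uint8);o[:a.shape[0],:360]=a;o[:b.shape[0],360:780]=b;cv2.imwrite(n,o[:,:,::-1])
E
python3 - <<'E'
from h import *
ang([.7113,.1624,-.2278]);duo("pics/d1.png")
for c in("top","side"):print([(round(d['p'],2),np.round(d['extent']).tolist()) for d in manip.find_in("ball0_center",c)])
E
```

```text
feeder-frame TCP [-0.1632  0.0025  0.0857] r 0.1843 theta pos 0.38882517379476256 theta tool 0.3872361177674886 [-1.5 -0.1 -1. ] [-0.11 -0.28 -0.16] 9.55
[(0.61, [233.0, 94.0, 248.0, 110.0])]
[(0.51, [178.0, 264.0, 189.0, 269.0]), (0.51, [202.0, 269.0, 209.0, 275.0])]
```

View pics/d1.png

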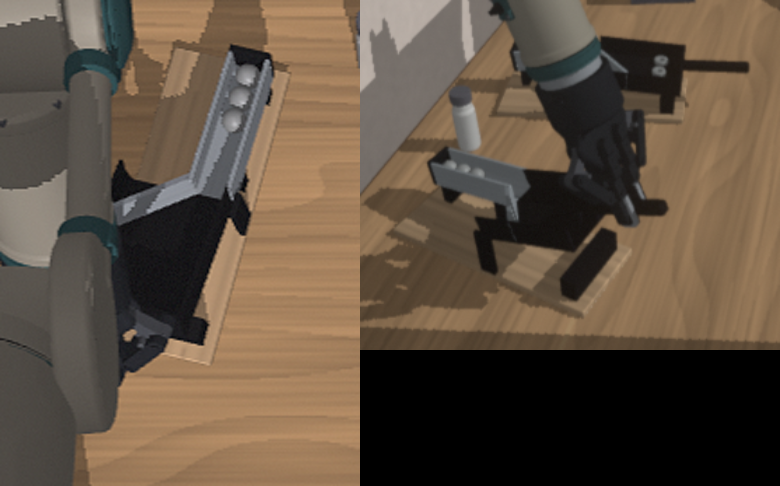

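All three balls lie at the far end of the channel, in the top crop at (245,75), (240,97) and (233,120). I'll lower the tray.

>>> {"api": "send_rows", "payload": {"plan": [{"linear": [0,-0.0005,0.0064],"delta_rot": [-2,0,0],"fingers": 0.005},{"linear": [0,-0.0005,0.0064],"delta_rot": [-2,0,0],"fingers": 0.005},{"linear": [0,-0.0005,0.0064],"delta_rot": [-2,0,0],"fingers": 0.005},{"linear": [0,-0.0005,0.0064],"delta_rot": [-2,0,0],"fingers": 0.005},{"linear": [0,-0.0005,0.0064],"delta_rot": [-2,0,0],"fingers": 0.005},{"linear": [0,-0.0005,0.0064],"delta_rot": [-2,0,0],"fingers": 0.005},{"linear": [0,-0.0005,0.0064],"delta_rot": [-2,0,0],"fingers": 0.005},{"linear": [0,-0.0005,0.0064],"delta_rot": [-2,0,0],"fingers": 0.005},{"linear": [0,-0.0005,0.0064],"delta_rot": [-2,0,0],"fingers": 0.005},{"linear": [0,0,0],"delta_rot": [0,0,0],"fingers": 0.005}]}}

```text
clock: 10.58
position: [0.5348, 0.2061, 0.09]
ee_rot: [-0.025, 0.783, 0.621, -0.016]
contact_force: [1.2, -1.7, -1.9]
width: 0.0134
```

```bash
python3 - <<'E'
from h import *
ang([.7113,.1624,-.2278])
E
```

```text
feeder-frame TCP [-0.1818  0.0027  0.03  ] r 0.1843 theta pos 0.0685798109553396 theta tool 0.05901725281795484 [ 1.2 -1.7 -1.9] [-0.16 -0.24 -0.16] 10.5833
```

>>> {"api": "send_rows", "payload": {"plan": [{"linear": [0,-0.0005,0.0045],"delta_rot": [-1.3,0,0],"fingers": 0.005},{"linear": [0,-0.0005,0.004],"delta_rot": [-1.1,0,0],"fingers": 0.005},{"linear": [0,-0.0003,0.003],"delta_rot": [-0.8,0,0],"fingers": 0.005},{"linear": [0,0,0],"delta_rot": [0,0,0],"fingers": 0.005}]}}

```text
clock: 10.92
position: [0.5334, 0.2063, 0.0787]
ee_rot: [-0.003, 0.784, 0.621, 0.001]
contact_force: [1.2, -0.7, -2.3]
width: 0.0132
```

```bash
python3 - <<'E'
from h import *
ang([.7113,.1624,-.2278])
E
```

```text
feeder-frame TCP [-0.1832  0.0026  0.0187] r 0.1842 theta pos 0.006864920216948775 theta tool 0.0032326686466406154 [ 1.2 -0.7 -2.3] [-0.13 -0.15 -0.13] 10.9167
```

Only about 1 mm is left. I'll lower the last bit, release, wait, and back straight up.

>>> {"api": "send_rows", "payload": {"plan": [{"linear": [0,0,0.0015],"delta_rot": [-0.2,0,0],"fingers": 0.005},{"linear": [0,0,0],"delta_rot": [0,0,0],"fingers": 0.005},{"linear": [0,0,0],"delta_rot": [0,0,0],"fingers": 0.03},{"linear": [0,0,0],"delta_rot": [0,0,0],"fingers": 0.06},{"linear": [0,0,0],"delta_rot": [0,0,0],"fingers": 0.07},{"linear": [0,0,0],"delta_rot": [0,0,0],"fingers": 0.07},{"linear": [0,0,0],"delta_rot": [0,0,0],"fingers": 0.07},{"linear": [0,0,0],"delta_rot": [0,0,0],"fingers": 0.07}]}}

```text
clock: 11.58
position: [0.5343, 0.2068, 0.0783]
ee_rot: [-0.003, 0.784, 0.621, 0.002]
contact_force: [0.1, 0.7, 0.4]
width: 0.07
```

>>> {"api": "send_rows", "payload": {"plan": [{"linear": [0,0,-0.01],"delta_rot": [0,0,0],"fingers": 0.07},{"linear": [0,0,-0.02],"delta_rot": [0,0,0],"fingers": 0.07},{"linear": [0,0,-0.025],"delta_rot": [0,0,0],"fingers": 0.07},{"linear": [0,0,-0.03],"delta_rot": [0,0,0],"fingers": 0.07},{"linear": [0,0,-0.03],"delta_rot": [0,0,0],"fingers": 0.07},{"linear": [0,0,-0.03],"delta_rot": [0,0,0],"fingers": 0.07},{"linear": [0,-0.03,-0.01],"delta_rot": [0,0,0],"fingers": 0.07},{"linear": [0,-0.03,0],"delta_rot": [0,0,0],"fingers": 0.07},{"linear": [0,-0.03,0],"delta_rot": [0,0,0],"fingers": 0.07},{"linear": [0,-0.03,0],"delta_rot": [0,0,0],"fingers": 0.07},{"linear": [0,-0.03,0],"delta_rot": [0,0,0],"fingers": 0.07},{"linear": [0,0,0],"delta_rot": [0,0,0],"fingers": 0.07}]}}

```text
clock: 12.58
position: [0.3847, 0.2407, 0.2493]
ee_rot: [-0.002, 0.785, 0.619, 0.005]
contact_force: [0.0, 0.0, -0.2]
width: 0.0699
```

```bash
python3 - <<'E'
from h import *
ang([.7113,.1624,-.2278]);duo("pics/d2.png")
E
```

```text
feeder-frame TCP [-0.3358  0.0025  0.1893] r 0.3855 theta pos 0.4185010111439087 theta tool -0.0034859787318732905 [ 0.   0.  -0.2] [-0.07  0.01  0.03] 12.5833
```

View pics/d2.png

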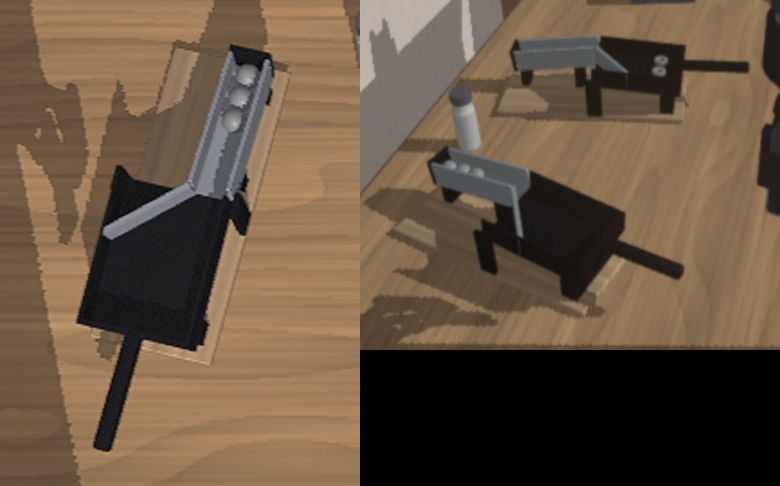

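The tray is back on its rest with its handle end at the original pixel (157,309). All three balls are in the channel, the bearing tray is untouched and the gripper is clear.

```bash
python3 -c "
from rig import manip
print(manip.sign_off())"
```

```text
the job is handed in; nothing more can be done
None
```

The job is done and handed in at about 12.7 s of the 42 s allowed. I gripped the ball feeder's handle, tipped the tray to about 0.39 rad and held it there for about 2.5 s. I then lowered it to its rest, let go and backed the gripper away.

- **Balls:** the last top and side pictures show all three in the channel in single file, with the tray empty.
- **Ball tray:** it is down, with its handle end back at its original spot in the picture. The arm's position read 1–2 mm above its starting height just before I let go, and the tray settled after that.
- **Bearing tray:** it looks unmoved in the side picture.
- **Forces:** the wrist readings I saw stayed under about 3 N, and the last one was about 0 N with the gripper clear.

None of the last checks failed. Earlier, the arm drifted about 8 mm sideways on the way down to the handle, and I corrected that before gripping.

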